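Pack out a carving blank with the right filler board

ROBOT

A 6-joint arm with a two-finger parallel gripper is mounted at the origin on the work surface. World frame = base frame: x ahead of the robot, y to its left, z up, the work surface at z = 0. Lengths are in mm, angles in rad, forces in N, time in s.
With the tool pointing down it reaches from about 350 to 875 mm from the base axis. Payload 4.2 kg.
Tool frame: the origin (TCP) lies at the very end of the fingers, on their centre line; the grasp point (between the pads) lies arm.grip_point_offset behind it (arm.grip_point_offset is the distance from the TCP to the grasp point, in mm); z points along the fingers, y is the line along which they close (so a half turn about z gives the same grasp; the last joint's range is limited). The gripper opens to 85 mm and grips with 20 to 120 N. Pads are 22 mm wide; open, the fingers measure 114 mm over their backs; the gripper's body (76 mm by 85 mm) begins 54 mm behind the grasp point. The pads swing forward as they close: fully open they stand 13 mm farther back than shut.
Start: joints at [1.578, 0.385, 0.008, 0, -1.194, -0.259], TCP at [155.686, 605.278, 231.312] pointing down, gripper open.
Joint ranges: [-3.14, 3.14], [-1.21, 2.06], [-1.07, 1.41], [-3.16, 2.05], [-2.99, -0.16], [-3.1, 3.1]. Speed limits (rad/s): [2.79, 2.79, 3.14, 3.14, 3.14, 3.14].

INTERFACE

Orientations are given as a unit quaternion [x, y, z, w].
In Python, from bench import arm, cams, ticket gives the robot as it stands.
- The arm moves only by the tool servo_tool, never from a script. Its argument "commands" is a list that holds one entry, the list of rows, each a list of 7 numbers: the closure in counts, from 0 (fully open) to 255 (shut), then the shift along the tool's x, y, z in m, then the turn, a rotation vector about the tool's x, y, z in degrees. In form: [[[grip, x, y, z, ax, ay, az], ...]]. A call has 1 to 10 rows; each row shifts and turns the commanded pose from where the row before left it, along the tool's axes as they then stand; what a row does not reach is not made up. A row lasts 1/12 s, in which the tool goes at most 41.7 mm and 7.16 degrees, less where a joint would pass 70% of its speed; a pose out of reach is approached as far as the arm can. A call with a gripper value outside its range is refused whole. The fingers move at their own pace and stop on an object; the grip force is fixed at half the most. Time passes only in rows, so rows that do not move let the fingers close. It gives the time, the measured TCP pose, the force, the opening and the grip force at its end, in the units of the state.
- arm.read_state(): the state, without advancing time (a new reading comes with each control period).
- cams.get_image(name): name is "scene" or "top"; returns a dict with "frame" (400x640x3 uint8, blue, green, red), "K" (3x3 intrinsics, pixels), "T" (4x4, takes a point from camera to world coordinates). Camera axes: x right, y up, looking along -z (the intrinsics and any distortion apply to the point x, -y, -z); pixel columns grow to the right and rows downward; lengths in mm; the calibration is good to about 2 mm. A picture is of the moment at which its call begins. There is no depth.
- ticket.job_done(): hands the job in; it is judged then, once.
The state is a dict: "clock": time; "joints": joint angles; "joint_vel": joint speeds; "joint_efforts": joint torques, N m; "position": TCP position; "ee_rot": TCP orientation; "contact_force": force on the tool from outside, world axes, zero at the start; "wrist_torque": the same for the moment, N m; "gripper_width": finger opening in mm; "grasp_force": force on a finger pad.
Only numpy, scipy, OpenCV 4.12 (cv2) and the standard library are available. Lean on these libraries where they do the work, as an engineer would, in place of code of your own. Each camera call takes 0.05 s, during which the arm holds its last target. There are 200 camera calls.

TASK

One carving blank lies in the corner of the L-shaped bench stop. Of the three dark filler boards, choose the one that just fills the rest of the bed between that blank and the blue swing bar's shut position; slide it flat along the bench, without lifting it, into the bed beside the blank and up against the fence, then swing the bar fully shut behind it. Leave the blank in its corner, and do not disturb the other two fillers, the spare blanks, the mallet or the pencil tin.

Things in the scene. Friction and masses are not known exactly. Their poses are not given: they have to be found in the camera images.
- stop: Fixed green L-shaped bench stop, 35 mm high. Origin: inner corner of fence and cheek, on the bench. The fence (25 mm thick, face in the plane x = 0) runs from it along -y for 210 mm; the cheek (25 mm thick, face at y = 0) along -x for 90 mm. The bed is the bare bench at x -90 to 0, y -215 to 0 mm: open towards -x, closed at y = -215 mm by the bar only when shut. z is up.
- bar_hinge (a point): Vertical hinge axis of the blue swing bar, at x = 20 mm, y = -225 mm in the stop's frame, 40 mm above the bench. The bar is 105 mm long from the axis, 20 mm thick, its top 35 mm above the bench.
- bar_handle (a point): Top centre of the dark upright dowel handle (diameter 20 mm, from 35 to 95 mm above the bench) on the swing bar, 95 mm from the hinge axis.
- bar (a joint): Angle of the swing bar, rad. 0 = shut against its own stop: the bar points along the stop frame's -x, its inner face closing the bed at y = -215 mm. It grows as it opens, to 2.4; at 1.57 the bar points along the stop frame's -y, in line with the fence. It stays where it is left.
- blank_short: Pale loose carving blank, rosette on top: 88 mm (its x) by 90 mm (its y) by 28 mm thick. Origin: underside, at the corner that lies in the stop's corner when in the bed; the wood extends to x = -88 mm and y = -90 mm. One of the three blanks is in the bed; two are spares left of the cheek.
- blank_mid: Pale loose carving blank, rosette on top: 88 mm (its x) by 105 mm (its y) by 28 mm thick. Origin: underside, at the corner that lies in the stop's corner when in the bed; the wood extends to x = -88 mm and y = -105 mm. One of the three blanks is in the bed; two are spares left of the cheek.
- blank_long: Pale loose carving blank, rosette on top: 88 mm (its x) by 120 mm (its y) by 28 mm thick. Origin: underside, at the corner that lies in the stop's corner when in the bed; the wood extends to x = -88 mm and y = -120 mm. One of the three blanks is in the bed; two are spares left of the cheek.
- filler_short: Dark plain loose filler board, 88 mm (its x) by 92 mm (its y) by 28 mm thick; origin: centre of its underside. The three fillers differ only in width (92, 107, 122 mm) and start on the robot's side in any order. The right one and the blank in the bed together are 212 mm long, in a 215 mm bed, their 88 mm sides across it.
- filler_mid: Dark plain loose filler board, 88 mm (its x) by 107 mm (its y) by 28 mm thick; origin: centre of its underside. The three fillers differ only in width (92, 107, 122 mm) and start on the robot's side in any order. The right one and the blank in the bed together are 212 mm long, in a 215 mm bed, their 88 mm sides across it.
- filler_long: Dark plain loose filler board, 88 mm (its x) by 122 mm (its y) by 28 mm thick; origin: centre of its underside. The three fillers differ only in width (92, 107, 122 mm) and start on the robot's side in any order. The right one and the blank in the bed together are 212 mm long, in a 215 mm bed, their 88 mm sides across it.
- mallet: Wooden carving mallet standing on its head, 80 mm across, 210 mm high; origin at the centre of its underside. Bystander.
- tin: Blue pencil tin, 72 mm across, 90 mm high (pencils reach 160 mm); origin at the centre of its underside. Bystander.
Mind the look-alikes: they are no part of the job. Leave any green look-alike of the blank_mid alone. Leave any purple look-alike of the filler_long alone.

How it is judged (in metres and radians):
On the way, in this order (a step that is already met when the one before it is completed fails the run):
1. the filler that fits lies flat in the bed beside the blank, within about 25 mm of its place, with the bar still open (((horizontal distance between blank_short and stop below 0.015 m and x of filler_long in the frame of stop between -0.069 and -0.038 m and y of filler_long in the frame of stop between -0.1775 and -0.1275 m and angle between the x axis of filler_long and the x axis of stop, either way round below 0.25 rad and height (world z) of filler_long below 0.006 m) or (horizontal distance between blank_mid and stop below 0.015 m and x of filler_mid in the frame of stop between -0.069 and -0.038 m and y of filler_mid in the frame of stop between -0.185 and -0.135 m and angle between the x axis of filler_mid and the x axis of stop, either way round below 0.25 rad and height (world z) of filler_mid below 0.006 m) or (horizontal distance between blank_long and stop below 0.015 m and x of filler_short in the frame of stop between -0.069 and -0.038 m and y of filler_short in the frame of stop between -0.1925 and -0.1425 m and angle between the x axis of filler_short and the x axis of stop, either way round below 0.25 rad and height (world z) of filler_short below 0.006 m))), for 0.2 s.
2. the swing bar is fully shut (value of joint bar below 0.06 rad), for 0.2 s.
At the end, for the whole second after the job is handed in: The blank that started in the bed is still in its corner (within 15 mm); the filler whose width makes up the rest of the bed lies flat and at rest beside it (within 8 mm along the fence, within 10 mm of the fence, square to it within 0.08 rad); the bar is shut (joint below 0.06 rad) (((horizontal distance between blank_short and stop below 0.015 m and x of filler_long in the frame of stop between -0.054 and -0.038 m and y of filler_long in the frame of stop between -0.1605 and -0.1445 m and angle between the x axis of filler_long and the x axis of stop, either way round below 0.08 rad and height (world z) of filler_long below 0.006 m and linear speed of filler_long below 0.02 m/s) or (horizontal distance between blank_mid and stop below 0.015 m and x of filler_mid in the frame of stop between -0.054 and -0.038 m and y of filler_mid in the frame of stop between -0.168 and -0.152 m and angle between the x axis of filler_mid and the x axis of stop, either way round below 0.08 rad and height (world z) of filler_mid below 0.006 m and linear speed of filler_mid below 0.02 m/s) or (horizontal distance between blank_long and stop below 0.015 m and x of filler_short in the frame of stop between -0.054 and -0.038 m and y of filler_short in the frame of stop between -0.1755 and -0.1595 m and angle between the x axis of filler_short and the x axis of stop, either way round below 0.08 rad and height (world z) of filler_short below 0.006 m and linear speed of filler_short below 0.02 m/s)) and value of joint bar below 0.06 rad); the robot touches nothing.
It fails at once if a filler is lifted more than 30 mm off the bench (height (world z) of any of filler_short, filler_mid, filler_long above 0.03 m).
It fails at once if a filler that does not fit is moved more than 30 mm ((horizontal distance between blank_short and stop below 0.05 m and distance of filler_short from where it was at the start of the episode above 0.03 m) or (horizontal distance between blank_short and stop below 0.05 m and distance of filler_mid from where it was at the start of the episode above 0.03 m) or (horizontal distance between blank_mid and stop below 0.05 m and distance of filler_short from where it was at the start of the episode above 0.03 m) or (horizontal distance between blank_mid and stop below 0.05 m and distance of filler_long from where it was at the start of the episode above 0.03 m) or (horizontal distance between blank_long and stop below 0.05 m and distance of filler_mid from where it was at the start of the episode above 0.03 m) or (horizontal distance between blank_long and stop below 0.05 m and distance of filler_long from where it was at the start of the episode above 0.03 m)).
It fails at once if a blank is moved more than 30 mm (distance of any of blank_short, blank_mid, blank_long from where it was at the start of the episode above 0.03 m).
It fails at once if the mallet or tin is moved more than 30 mm or knocked over (distance of any of mallet, tin from where it was at the start of the episode above 0.03 m or angle between any of mallet, tin's own z axis and vertical above 0.5 rad).
It also fails if it takes over 64 s, if anything falls off the work surface, if the arm or the gripper's body presses on something with over 40 N, if the wrist force passes 120 N, or if a joint passes its speed limit or range.

## Working session

There is one attempt and no reset: what is moved stays moved. The work goes in short steps, Python scripts to look and compute and a tool call to move; the robot and the scene stay as the last step left them, time stands still between calls to the robot, and variables do not carry over. Pictures are saved under pics/ and viewed, at most 10 in all, crops included, and the job is handed in when it is done.

Besides the shell and the picture viewer there is one more tool, called after "Call:" in YAML: its name, and indented under it one key for each argument. servo_tool: Moves the arm, as the interface text tells. Its arguments: {"type":"object","properties":{"commands":{"type":"array","items":{"type":"array","items":{"type":"array","items":{"type":"number"}}}}},"required":["commands"]}

```bash
mkdir -p pics
python3 - <<'E'
from bench import arm,cams
import cv2,numpy as np
for n in("top","scene"):
    d=cams.get_image(n); cv2.imwrite(f"pics/{n}0.png",d["frame"]); np.savez(f"{n}0.npz",**d); print(n,np.round(d["K"],1).tolist(),np.round(d["T"],3).tolist(), [k for k in d])
print(arm.read_state(), arm.grip_point_offset)
E
```

```text
top [[485.9, 0.0, 319.8], [0.0, 485.9, 192.2], [0.0, 0.0, 1.0]] [[0.027, 0.993, -0.112, 372.802], [-1.0, 0.028, 0.007, 8.46], [0.01, 0.112, 0.994, 1466.679], [0.0, 0.0, 0.0, 1.0]] ['frame', 'K', 'T']
scene [[506.9, 0.0, 317.5], [0.0, 506.9, 196.9], [0.0, 0.0, 1.0]] [[0.769, -0.444, 0.461, 1255.468], [0.64, 0.537, -0.55, -875.821], [-0.003, 0.718, 0.696, 1216.506], [0.0, 0.0, 0.0, 1.0]] ['frame', 'K', 'T']
{'clock': 0.1, 'joints': array([ 1.57758105e+00,  3.85468631e-01,  6.76916249e-03, -4.16370179e-04,
       -1.19399498e+00, -2.58635332e-01]), 'joint_vel': array([ 0.00115603, -0.00116361,  0.00314428,  0.00239191,  0.0003836 ,
       -0.00124929]), 'joint_efforts': array([-4.45772694e-04, -3.93323421e+01,  1.88926756e+01,  4.19796467e+00,
       -2.63848626e-03,  5.99698936e-06]), 'position': array([155.58499228, 604.79242105, 230.34300272]), 'ee_rot': array([ 9.92071768e-01, -1.25668883e-01, -6.62251665e-05,  9.66321895e-04]), 'contact_force': array([1.75254198, 0.72714088, 0.36808855]), 'wrist_torque': array([-0.05576298,  0.06349244, -0.02435451]), 'grasp_force': 0.0, 'gripper_width': 85.80880677902867} 18.700000000000003
```

View pics/top0.png

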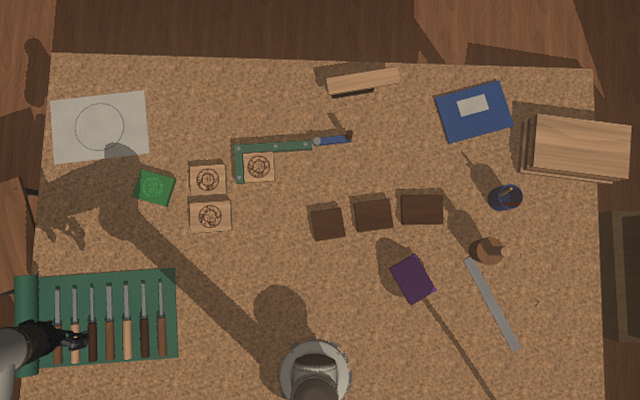

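View pics/scene0.png

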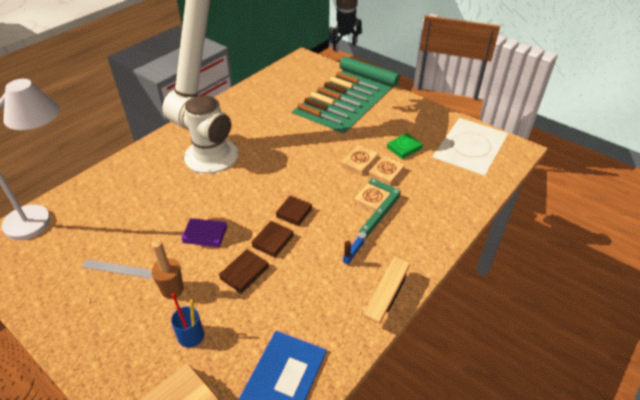

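Top view: the stop's corner is near (240,148), with the blank in the bed at (258,166) and the bar open at (332,140). The fillers are at (327,223), (373,214) and (421,209), with the mallet at (490,250) and the tin at (506,197). Next I'll measure them.

```bash
cat > h.py <<'E'
import cv2,numpy as np
def cast(d,uv,z):
    K,T=d["K"],d["T"]; uv=np.atleast_2d(uv).astype(float)
    r=np.c_[(uv[:,0]-K[0,2])/K[0,0],-(uv[:,1]-K[1,2])/K[1,1],-np.ones(len(uv))]@T[:3,:3].T
    o=T[:3,3]; return (o+r*((z-o[2])/r[:,2])[:,None])[:,:2]
def proj(d,p):
    p=np.atleast_2d(p); c=(p-d["T"][:3,3])@d["T"][:3,:3]
    return np.c_[d["K"][0,2]-d["K"][0,0]*c[:,0]/c[:,2], d["K"][1,2]+d["K"][1,1]*c[:,1]/c[:,2]]
def blobs(m,amin):
    n,l,s,c=cv2.connectedComponentsWithStats(m.astype(np.uint8))
    return [(l==i) for i in range(1,n) if s[i,4]>amin]
def rect(d,mask,z):
    c=max(cv2.findContours(mask.astype(np.uint8),cv2.RETR_EXTERNAL,cv2.CHAIN_APPROX_NONE)[0],key=len)[:,0]
    (x,y),(w,h),a=cv2.minAreaRect(cast(d,c,z).astype(np.float32))
    return round(x,1),round(y,1),round(w,1),round(h,1),round(a,1)
E
python3 - <<'E'
from h import *
d=dict(np.load("top0.npz")); f=d["frame"]; hsv=cv2.cvtColor(f,cv2.COLOR_BGR2HSV)
for p in [(327,223),(373,214),(421,209),(258,155),(262,176),(207,170),(215,205),(270,147),(238,165),(330,140),(348,137),(300,230),(300,260),(345,215)]: print(p,hsv[p[1],p[0]])
cv2.imwrite("pics/c0.png",cv2.resize(f[115:255,185:455],None,fx=2.96,fy=2.96,interpolation=cv2.INTER_CUBIC))
E
```

```text
(327, 223) [ 12 121  82]
(373, 214) [ 13 132  79]
(421, 209) [ 12 124  80]
(258, 155) [ 14 115 138]
(262, 176) [ 13 123 104]
(207, 170) [ 13 120 121]
(215, 205) [ 15 111 166]
(270, 147) [56 58 93]
(238, 165) [55 60 94]
(330, 140) [113  96 109]
(348, 137) [ 13 124  66]
(300, 230) [ 14 117 133]
(300, 260) [ 15 122 153]
(345, 215) [ 14 115 137]
```

View pics/c0.png

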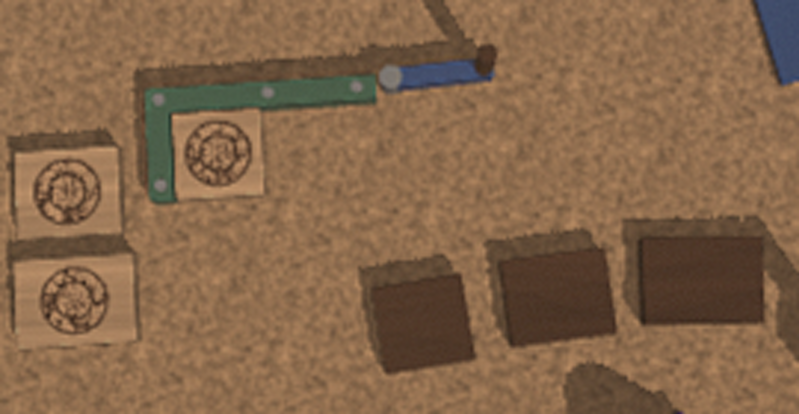

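Run:
```python
from h import *
d=dict(np.load("top0.npz")); f=d["frame"]; hsv=cv2.cvtColor(f,cv2.COLOR_BGR2HSV).astype(int); H,S,V=hsv[...,0],hsv[...,1],hsv[...,2]
for p in [(320,207),(368,198),(410,193)]: print("shadow",hsv[p[1]-1:p[1]+2,p[0]].tolist())
roi=np.zeros(H.shape,bool); roi[115:255,185:455]=1
for thr in (85,92):
  m=cv2.morphologyEx((roi&(V<thr)&(H<20)).astype(np.uint8),cv2.MORPH_OPEN,np.ones((5,5)))
  for b in blobs(m,300): print("filler",thr,rect(d,b,28))
g=roi&(H>40)&(H<80)&(S>35)
for b in blobs(g,300):
  print("green",rect(d,b,35)); 
  c=max(cv2.findContours(b.astype(np.uint8),0,1)[0],key=len)[:,0]; a=cv2.approxPolyDP(c,3,True)[:,0]; print(a.tolist(),np.round(cast(d,a,35)).tolist())
b=roi&(H>100)&(H<130)&(S>70)
for k in blobs(b,60): print("blue",rect(d,k,35),np.argwhere(k).mean(0)[::-1], k.sum())
# corners by eye from crop (scale 2.96)
cr=lambda l:np.array(l)/2.96+[185,115]-0.33
print("blank bed",np.round(cast(d,cr([[172,115],[263,108],[263,196],[176,201]]),28)).tolist())
print("long",np.round(cast(d,cr([[640,238],[763,237],[764,323],[643,324]]),28)).tolist())
print("stop inner corner",np.round(cast(d,cr([[171,110],[375,102],[174,201],[391,77],[485,58]]),35)).tolist())
print("mallet,tin",cast(d,[[490,250],[506,197]],0))
```

```text
shadow [[14, 113, 95], [13, 113, 99], [14, 114, 98]]
shadow [[15, 112, 100], [14, 109, 105], [15, 114, 101]]
shadow [[14, 113, 90], [14, 112, 100], [14, 118, 95]]
filler 85 (493.3, -304.6, 83.5, 126.3, 1.6)
filler 85 (467.7, -160.2, 77.1, 108.8, 9.7)
filler 85 (441.9, -26.8, 86.9, 89.3, 11.2)
filler 92 (493.3, -304.4, 89.4, 126.8, 1.6)
filler 92 (472.0, -160.1, 87.4, 109.7, 9.2)
filler 92 (441.6, -25.7, 87.0, 92.0, 11.1)
green (623.3, 139.7, 113.6, 233.1, 5.5)
[[311, 140], [234, 145], [236, 182], [243, 182], [243, 152], [311, 149]] [[691.0, 29.0], [669.0, 259.0], [557.0, 248.0], [558.0, 227.0], [648.0, 231.0], [663.0, 28.0]]
blue (738.8, -381.6, 39.4, 83.7, 90.0) [449.03157895 126.41052632] 285
blue (694.7, -42.0, 20.6, 90.9, 8.1) [332.77906977 139.81395349] 172
blank bed [[645.0, 233.0], [655.0, 141.0], [565.0, 137.0], [557.0, 225.0]]
long [[533.0, -244.0], [538.0, -368.0], [451.0, -369.0], [447.0, -247.0]]
stop inner corner [[649.0, 233.0], [663.0, 27.0], [556.0, 226.0], [689.0, 12.0], [712.0, -83.0]]
mallet,tin [[ 377.64780616 -518.4828964 ]
 [ 539.41373772 -569.27233614]]
```

The bed blank is about 90 mm wide, so it is blank_short and I need filler_long. That is the right-hand board, at about (492,-306) with yaw 2°. The stop's corner is near (649,232) with yaw about 4.9°. I'll push it +x with the open fingers, then along the fence.

Call:
servo_tool:
  commands:
    - [[0,0,0,0,0,0,-5.5],[0,0,0,0,0,0,-5.5],[0,0,0,0,0,0,-5.5],[0,0.0236,0.0298,0,0,0,0],[0,0.0236,0.0298,0,0,0,0],[0,0.0236,0.0298,0,0,0,0],[0,0.0236,0.0298,0,0,0,0],[0,0.0236,0.0298,0,0,0,0],[0,0.0236,0.0298,0,0,0,0],[0,0.0236,0.0298,0,0,0,0]]

```text
clock: 0.93
position: [329.0, 401.0, 231.0]
ee_rot: [1.0, 0.018, -0.0, 0.0]
contact_force: [0.6, 0.4, -0.2]
gripper_width: 85.3
grasp_force: 0.0
```

Call:
servo_tool:
  commands:
    - [[0,0.0236,0.0298,0,0,0,0],[0,0.0236,0.0298,0,0,0,0],[0,0.0236,0.0298,0,0,0,0],[0,0.0236,0.0298,0,0,0,0],[0,0.0236,0.0298,0,0,0,0],[0,0.0236,0.0298,0,0,0,0],[0,0.0236,0.0298,0,0,0,0],[0,-0.0085,0.036,0,0,0,0],[0,-0.0085,0.036,0,0,0,0],[0,-0.0085,0.036,0,0,0,0]]

```text
clock: 1.77
position: [478.8, 89.6, 230.4]
ee_rot: [1.0, 0.018, -0.001, 0.0]
contact_force: [0.9, -0.1, -1.1]
gripper_width: 85.4
grasp_force: 0.0
```

Call:
servo_tool:
  commands:
    - [[0,-0.0085,0.036,0,0,0,0],[0,-0.0085,0.036,0,0,0,0],[0,-0.0085,0.036,0,0,0,0],[0,-0.0085,0.036,0,0,0,0],[0,-0.0085,0.036,0,0,0,0],[0,-0.0085,0.036,0,0,0,0],[0,-0.0085,0.036,0,0,0,0],[0,-0.0085,0.036,0,0,0,0],[0,-0.0085,0.036,0,0,0,0],[0,0,0,0,0,0,0]]

```text
clock: 2.6
position: [412.9, -239.4, 230.8]
ee_rot: [1.0, 0.015, -0.001, 0.0]
contact_force: [0.7, 0.2, 0.9]
gripper_width: 85.3
grasp_force: 0.0
```

Call:
servo_tool:
  commands:
    - [[0,-0.0075,0.0335,0,0,0,0],[0,-0.0075,0.0335,0,0,0,0],[0,0,0,0.038,0,0,0],[0,0,0,0.038,0,0,0],[0,0,0,0.038,0,0,0],[0,0,0,0.038,0,0,0],[0,0,0,0.038,0,0,0],[0,0,0,0.025,0,0,0],[0,0,0,0.009,0,0,0],[0,0,0,0,0,0,0]]

```text
clock: 3.43
position: [400.6, -301.9, 5.1]
ee_rot: [1.0, 0.018, -0.003, -0.001]
contact_force: [-0.2, 0.3, -0.6]
gripper_width: 85.5
grasp_force: 0.0
```

Run:
```python
from bench import arm,cams
from h import *
s=arm.read_state(); print(s["position"],s["joints"],s["contact_force"])
a=[]
for n in("top","scene"):
    d=cams.get_image(n)
    u,v=proj(d,[[450,-305,10]])[0].astype(int)
    u=min(max(u,60),580);v=min(max(v,60),340)
    a.append(cv2.resize(d["frame"][v-60:v+60,u-60:u+60],(400,400),interpolation=cv2.INTER_CUBIC))
cv2.imwrite("pics/c1.png",np.hstack(a))
```

```text
[ 400.55147642 -301.90007691    5.10925263] [-3.21687257e-01  4.74223353e-01 -5.49975427e-01 -1.78219484e-04
 -5.52392171e-01  1.92884034e+00] [-0.17270699  0.34536363 -0.62964414]
```

View pics/c1.png

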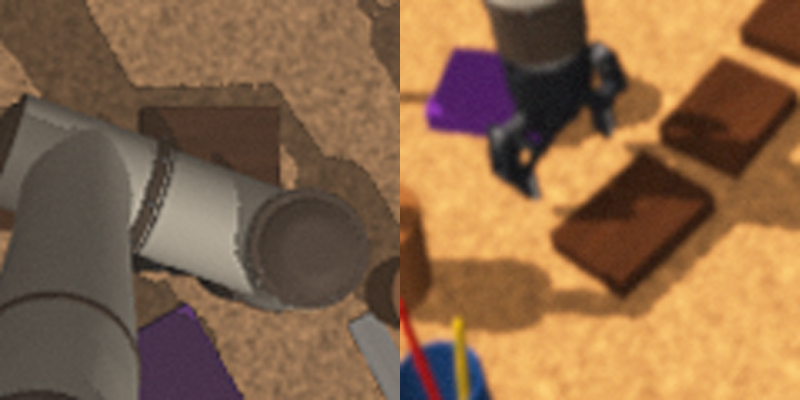

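The fingers are 37 mm behind the long filler's -x face, in line with it, and clear of the purple board. Now I push.

Call:
servo_tool:
  commands:
    - [[0,0,0.005,0.004,0,0,0],[0,0.012,0.001,0,0,0,0],[0,0.012,0.001,0,0,0,0],[0,0.012,0.001,0,0,0,0],[0,0.009,0.001,0,0,0,0],[0,0.009,0.001,0,0,0,-0.3],[0,0.012,0.001,0,0,0,-0.3],[0,0.012,0.001,0,0,0,-0.3],[0,0.012,0.001,0,0,0,-0.3],[0,0.012,0.001,0,0,0,-0.3]]

```text
clock: 4.37
position: [505.2, -312.4, 3.9]
ee_rot: [1.0, 0.031, -0.0, -0.0]
contact_force: [-2.3, 0.6, 1.4]
gripper_width: 85.5
grasp_force: 1.0
```

Call:
servo_tool:
  commands:
    - [[0,0.012,0.001,0,0,0,-0.3],[0,0.012,0.001,0,0,0,-0.3],[0,0.012,0.001,0,0,0,-0.3],[0,0.012,0.001,0,0,0,-0.3],[0,0.012,0.001,0,0,0,-0.2],[0,0.012,0.001,0,0,0,0],[0,0.009,0.001,0,0,0,0],[0,0.004,0,0,0,0,0],[0,0,0,0,0,0,0],[0,0,0,0,0,0,0]]

```text
clock: 5.2
position: [590.1, -312.6, 3.3]
ee_rot: [0.999, 0.043, 0.0, -0.0]
contact_force: [-1.0, 0.1, 0.3]
gripper_width: 85.6
grasp_force: 0.0
```

Call:
servo_tool:
  commands:
    - [[0,-0.02,0,0,0,0,0],[0,-0.03,0,-0.02,0,0,0],[0,-0.03,0,-0.035,0,0,0],[0,0,0,-0.035,0,0,0],[0,0,0,-0.03,0,0,6.9],[0,0,0,0,0,0,6.9],[0,0,0,0,0,0,6.9],[0,0,0,0,0,0,6.9],[0,0,0,0,0,0,6.9],[0,0,0,0,0,0,6.9]]

```text
clock: 6.03
position: [512.5, -319.3, 120.2]
ee_rot: [0.949, -0.316, 0.0, -0.0]
contact_force: [0.4, -0.4, -0.3]
gripper_width: 85.4
grasp_force: 0.0
```

Call:
servo_tool:
  commands:
    - [[0,0,0,0,0,0,6.9],[0,0,0,0,0,0,6.9],[0,0,0,0,0,0,6.9],[0,0,0,0,0,0,6.9],[0,0,0,0,0,0,6.9],[0,0,0,0,0,0,6.9],[0,0,0,0,0,0,7.1],[0,0,0,0,0,0,0]]

```text
clock: 6.7
position: [512.6, -319.4, 120.1]
ee_rot: [0.737, -0.676, 0.0, -0.0]
contact_force: [0.2, 0.2, 0.2]
gripper_width: 85.3
grasp_force: 0.0
```

```bash
cat > look.py <<'E'
from bench import arm,cams
from h import *
import sys
def fillers():
    d=cams.get_image("top"); hsv=cv2.cvtColor(d["frame"],cv2.COLOR_BGR2HSV).astype(int)
    roi=np.zeros(hsv.shape[:2],bool); roi[145:260,200:470]=1; roi[:170,:300]=roi[:170,:300]
    m=cv2.morphologyEx((roi&(hsv[...,2]<90)&(hsv[...,0]<20)).astype(np.uint8),cv2.MORPH_OPEN,np.ones((5,5)))
    for b in blobs(m,200): print(rect(d,b,28),b.sum())
    return d
s=arm.read_state(); print(s["position"],s["ee_rot"],s["joints"][5],s["clock"])
d=fillers(); e=cams.get_image("scene"); np.savez("last.npz",top=d["frame"],scene=e["frame"])
x,y=float(sys.argv[1]),float(sys.argv[2])
a=[]
for q in(d,e):
    u,v=proj(q,[[x,y,10]])[0].astype(int); u=min(max(u,70),570);v=min(max(v,70),330)
    a.append(cv2.resize(q["frame"][v-70:v+70,u-70:u+70],(400,400),interpolation=cv2.INTER_CUBIC))
cv2.imwrite(sys.argv[3],np.hstack(a))
E
python3 look.py 645 -308 pics/c2.png
```

```text
[ 512.59075274 -319.35500907  120.08171632] [ 7.36907167e-01 -6.75993926e-01  1.12239024e-04 -1.64861337e-04] 0.37580826255918004 6.7
(669.0, -323.2, 36.8, 82.0, 1.7) 292
(575.1, -425.1, 45.1, 96.8, 89.6) 406
(492.1, -368.7, 83.5, 50.6, 1.6) 355
(461.7, -130.8, 100.8, 56.7, 1.6) 478
(441.6, -25.6, 87.0, 91.8, 11.1) 899
```

View pics/c2.png

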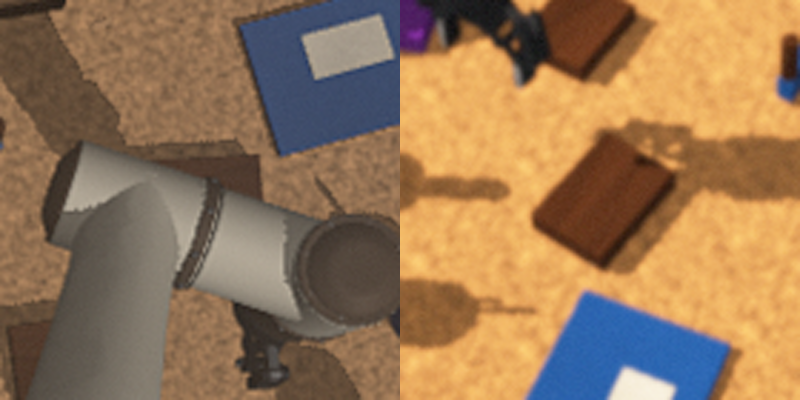

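The filler is well placed and square in the scene view, at crop (605,195). The notebook's corner is near its right end, at top crop (275,155). I'll measure both.

Run:
```python
from h import *
L=np.load("last.npz"); 
def c(n,l):
    d=dict(np.load(n+"0.npz")); u,v=proj(d,[[645,-308,10]])[0].astype(int); u=min(max(u,70),570);v=min(max(v,70),330)
    return d,np.array(l)*.35+[u-70,v-70]
d,p=c("scene",[[212,137],[275,182],[201,240],[135,209]]); q=cast(d,p,28); print(q.round(),q.mean(0))
d,p=c("top",[[275,155],[400,125],[260,155],[262,200],[134,155]]); print(cast(d,p[:2],5).round(),cast(d,p[2:],28).round())
```

```text
[[ 610. -252.]
 [ 695. -253.]
 [ 684. -348.]
 [ 611. -364.]] [ 649.81809296 -304.19421435]
[[ 700. -389.]
 [ 737. -524.]] [[ 694. -367.]
 [ 646. -369.]
 [ 690. -233.]]
```

Call:
servo_tool:
  commands:
    - [[120,0.019,-0.0265,0,0,0,0],[120,0.019,-0.0265,0,0,0,0],[120,0.019,-0.0265,0,0,0,0],[120,0.019,-0.0265,0,0,0,0],[120,0.019,-0.0265,0,0,0,0],[120,0,0,0.035,0,0,0],[120,0,0,0.035,0,0,0],[120,0,0,0.03,0,0,0],[120,0,0,0.016,0,0,0],[120,0,0,0,0,0,0]]

```text
clock: 7.63
position: [652.1, -401.7, 0.6]
ee_rot: [0.739, -0.674, -0.002, 0.001]
contact_force: [-0.5, -0.2, -0.2]
gripper_width: 45.1
grasp_force: 0.0
```

Call:
servo_tool:
  commands:
    - [[120,-0.008,0,-0.002,0,0,0],[120,-0.008,0,0,0,0,0],[120,-0.008,0.0003,0,0,0,0],[120,-0.012,0.0003,0,0,0,0],[120,-0.016,0.0003,0,0,0,0],[120,-0.016,0.0003,0,0,0,0],[120,-0.016,0.0003,0,0,0,0],[120,-0.016,0.0003,0,0,0,0],[120,-0.016,0.0003,0,0,0,0],[120,-0.016,0.0003,0,0,0,0]]

```text
clock: 8.47
position: [639.4, -269.6, 6.8]
ee_rot: [0.738, -0.675, 0.001, -0.0]
contact_force: [0.8, -1.6, 0.2]
gripper_width: 45.4
grasp_force: 0.8
```

Call:
servo_tool:
  commands:
    - [[120,-0.016,0.0003,0,0,0,0],[120,-0.016,0.0003,0,0,0,0],[120,-0.012,0,0,0,0,0],[120,-0.006,0,0,0,0,0],[120,0,0,0,0,0,0]]

```text
clock: 8.88
position: [634.1, -219.4, 5.9]
ee_rot: [0.738, -0.675, -0.0, 0.0]
contact_force: [-0.3, -0.0, 0.1]
gripper_width: 45.0
grasp_force: 0.0
```

```bash
python3 look.py 630 -110 pics/c3.png
```

```text
[ 634.11678226 -219.42911122    5.87961987] [ 7.38271803e-01 -6.74503187e-01 -4.40047528e-04  3.38236059e-05] 0.18358795737903413 8.8833
(622.5, -192.2, 73.0, 126.6, 1.7) 849
(474.1, -172.7, 87.1, 82.7, 9.0) 755
```

View pics/c3.png

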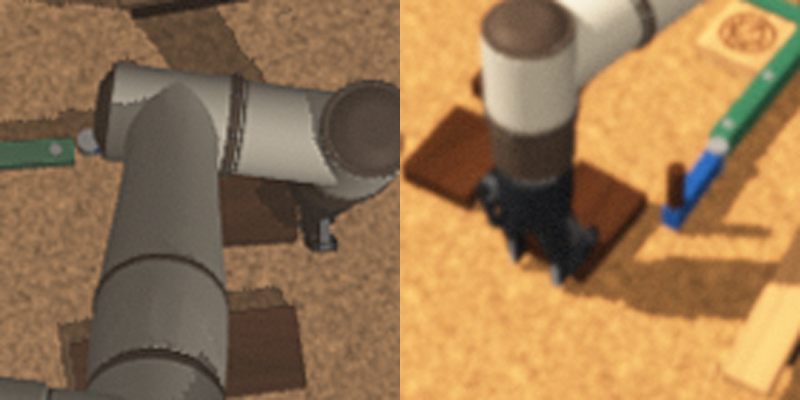

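Call:
servo_tool:
  commands:
    - [[120,-0.01,0,0.002,0,0,0],[120,-0.016,0,0,0,0,0],[120,-0.016,0,0,0,0,0],[120,-0.016,0,0,0,0,0],[120,-0.016,0,0,0,0,0],[120,-0.016,0,0,0,0,0],[120,-0.016,0,0,0,0,0],[120,-0.012,0,0,0,0,0],[120,-0.006,0,0,0,0,0],[120,0,0,0,0,0,0]]

```text
clock: 9.82
position: [623.1, -95.9, 3.9]
ee_rot: [0.738, -0.674, -0.0, 0.0]
contact_force: [-0.2, 0.1, -0.8]
gripper_width: 45.0
grasp_force: 0.0
```

```bash
python3 look.py 620 50 pics/c4.png
```

```text
[623.08209514 -95.92859681   3.88498203] [ 7.38414894e-01 -6.74346628e-01 -2.49465769e-04  8.53072404e-05] -0.012459789268365065 9.8167
(600.2, -48.9, 52.7, 138.5, 3.7) 694
(472.0, -159.7, 87.2, 108.8, 9.3) 1070
(444.7, -42.8, 88.2, 63.5, 4.9) 603
```

View pics/c4.png

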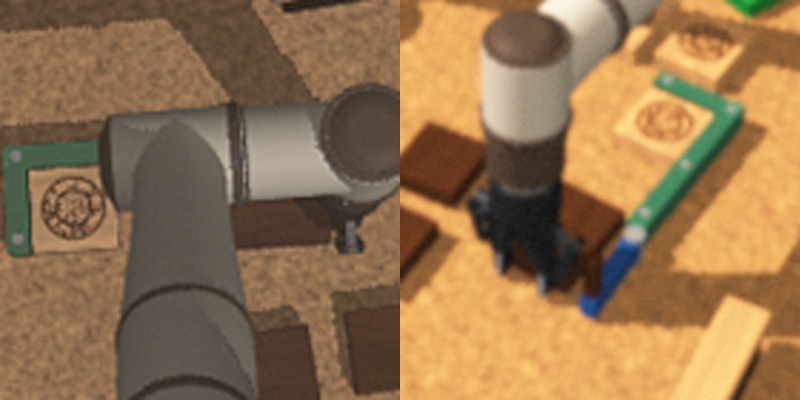

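Call:
servo_tool:
  commands:
    - [[120,-0.01,0,0,0,0,0],[120,-0.016,0,0,0,0,0],[120,-0.016,0,0,0,0,0],[120,-0.016,0,0,0,0,0],[120,-0.014,0,0,0,0,0],[120,-0.01,0,0,0,0,0],[120,-0.006,0,0,0,0,0],[120,-0.003,0,0,0,0,0],[120,0,0,0,0,0,0]]

```text
clock: 10.67
position: [615.3, -6.7, 3.9]
ee_rot: [0.738, -0.675, -0.0, -0.0]
contact_force: [-0.5, -0.2, -0.1]
gripper_width: 45.4
grasp_force: 0.0
```

Call:
servo_tool:
  commands:
    - [[120,-0.002,0,0,0,0,0],[120,-0.002,0,0,0,0,0],[120,-0.002,0,0,0,0,0]]

```text
clock: 10.92
position: [614.8, -1.6, 3.9]
ee_rot: [0.737, -0.675, 0.0, 0.0]
contact_force: [0.2, -1.4, 0.1]
gripper_width: 45.1
grasp_force: 0.6
```

Call:
servo_tool:
  commands:
    - [[120,-0.0015,0,0,0,0,0],[120,-0.0015,0,0,0,0,0],[120,-0.001,0,0,0,0,0]]

```text
clock: 11.17
position: [614.4, 2.8, 4.0]
ee_rot: [0.738, -0.675, 0.0, 0.0]
contact_force: [0.2, -0.6, -0.1]
gripper_width: 45.2
grasp_force: 0.6
```

Call:
servo_tool:
  commands:
    - [[120,-0.001,0,0,0,0,0],[120,-0.001,0,0,0,0,0]]

```text
clock: 11.33
position: [614.2, 4.9, 3.9]
ee_rot: [0.738, -0.675, -0.0, 0.0]
contact_force: [-0.3, -0.5, -0.0]
gripper_width: 45.4
grasp_force: 0.6
```

Call:
servo_tool:
  commands:
    - [[120,-0.001,0,0,0,0,0],[120,-0.001,0,0,0,0,0]]

```text
clock: 11.5
position: [613.9, 6.7, 3.9]
ee_rot: [0.738, -0.675, -0.0, 0.0]
contact_force: [-0.3, -2.0, -0.2]
gripper_width: 45.2
grasp_force: 1.5
```

Call:
servo_tool:
  commands:
    - [[120,0.01,0,0,0,0,0],[120,0.01,0,-0.01,0,0,0],[120,0,0,-0.036,0,0,0],[120,0,0,-0.036,0,0,0],[120,0,0,-0.03,0,0,0],[120,-0.023,0.019,0,0,0,-6.9],[120,0,0,0,0,0,-6.9],[120,0,0,0,0,0,-6.9],[120,0,0,0,0,0,-6.9],[120,0,0,0,0,0,-6.9]]

```text
clock: 12.33
position: [595.0, 7.4, 117.1]
ee_rot: [0.906, -0.424, 0.001, -0.001]
contact_force: [0.3, 0.2, 0.8]
gripper_width: 45.0
grasp_force: 0.0
```

Call:
servo_tool:
  commands:
    - [[120,0,0,0,0,0,-6.9],[120,0,0,0,0,0,-6.9],[120,0,0,0,0,0,-6.9],[120,0,0,0,0,0,-6.9],[120,0,0,0,0,0,-6.9],[120,0,0,0,0,0,-6.9],[120,0,0,0,0,0,-6.9],[120,0,0,0,0,0,-7.0],[120,0,0,0,0,0,0]]

```text
clock: 13.08
position: [595.1, 7.3, 116.8]
ee_rot: [0.999, 0.043, 0.001, -0.0]
contact_force: [-0.1, -0.2, -0.1]
gripper_width: 45.4
grasp_force: 0.0
```

Call:
servo_tool:
  commands:
    - [[120,-0.019,-0.023,0,0,0,0],[120,-0.019,-0.023,0,0,0,0],[120,-0.019,-0.023,0,0,0,0],[120,0,0,0.036,0,0,0],[120,0,0,0.036,0,0,0],[120,0,0,0.027,0,0,0],[120,0,0,0.012,0,0,0],[120,0,0,0,0,0,0]]

```text
clock: 13.75
position: [530.2, 70.8, 2.4]
ee_rot: [0.999, 0.041, -0.003, 0.001]
contact_force: [-0.3, 0.3, -0.3]
gripper_width: 45.9
grasp_force: 0.0
```

Call:
servo_tool:
  commands:
    - [[120,0.008,0,0,0,0,0],[120,0.006,0,0,0,0,0],[120,0.005,0,0,0,0,0],[120,0.003,0,0,0,0,0],[120,0.002,0,0,0,0,0],[120,0.002,0,0,0,0,0]]

```text
clock: 14.25
position: [558.0, 74.1, 5.5]
ee_rot: [0.999, 0.042, -0.0, -0.0]
contact_force: [-1.2, -0.4, 1.2]
gripper_width: 45.3
grasp_force: 0.9
```

Call:
servo_tool:
  commands:
    - [[120,0.0015,0,0,0,0,0],[120,0.0015,0,0,0,0,0],[120,0.001,0,0,0,0,0]]

```text
clock: 14.5
position: [562.0, 74.5, 5.0]
ee_rot: [0.999, 0.043, -0.0, 0.0]
contact_force: [-1.3, -0.2, 0.5]
gripper_width: 45.2
grasp_force: 0.9
```

Call:
servo_tool:
  commands:
    - [[120,0.001,0,0,0,0,0],[120,0.001,0,0,0,0,0]]

```text
clock: 14.67
position: [562.2, 74.2, 4.6]
ee_rot: [0.999, 0.043, -0.002, 0.001]
contact_force: [-6.6, -0.3, 4.9]
gripper_width: 45.2
grasp_force: 3.6
```

Call:
servo_tool:
  commands:
    - [[120,-0.015,0,0,0,0,0],[120,-0.02,0,-0.01,0,0,0],[120,0,0,-0.036,0,0,0],[120,0,0,-0.036,0,0,0],[120,0,0.04,-0.036,0,0,7],[120,0,0,-0.02,0,0,7],[120,0,0,0,0,0,7],[120,0,0,0,0,0,7],[120,0,0,0,0,0,7],[120,0,0,0,0,0,7]]

```text
clock: 15.5
position: [532.9, 41.1, 135.4]
ee_rot: [0.947, -0.321, 0.001, -0.001]
contact_force: [-0.4, -0.2, 0.3]
gripper_width: 45.2
grasp_force: 0.0
```

Call:
servo_tool:
  commands:
    - [[140,0,0,0,0,0,7],[140,0,0,0,0,0,7],[140,0,0,0,0,0,7],[140,0,0,0,0,0,7],[140,0,0,0,0,0,7],[140,0,0,0,0,0,7],[140,0,0,0,0,0,3],[140,0.04,0,0,0,0,0],[140,0.04,0,0,0,0,0],[140,0,0,0,0,0,0]]

```text
clock: 16.33
position: [544.0, -42.5, 134.9]
ee_rot: [0.753, -0.659, 0.001, -0.0]
contact_force: [0.8, 1.9, -0.0]
gripper_width: 38.7
grasp_force: 0.0
```

```bash
python3 look.py 670 50 pics/c5.png
```

```text
[544.00299088 -42.47217469 134.90188185] [ 7.52532932e-01 -6.58553807e-01  9.46982519e-04 -4.15772481e-04] -0.08770108667539685 16.3333
(634.2, -56.5, 90.8, 119.4, 40.8) 897
(643.7, 80.1, 37.4, 119.0, 6.2) 358
(471.9, -159.9, 86.8, 108.9, 8.8) 1003
(441.6, -25.7, 87.0, 92.0, 11.1) 913
```

View pics/c5.png

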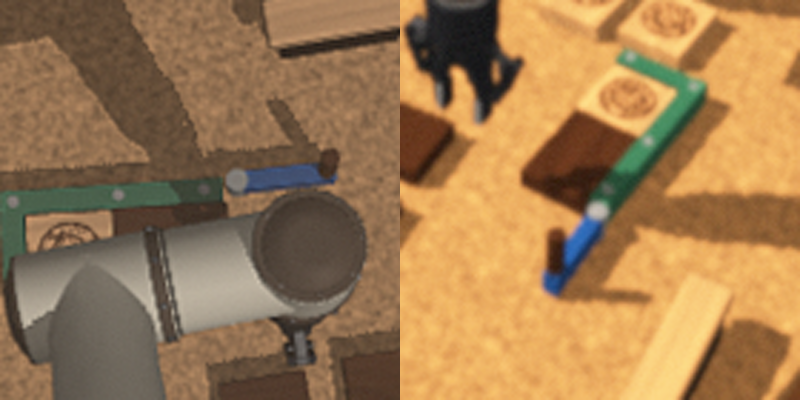

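The filler sits flat in the bed against the blank and the fence: top crop (165,215), scene crop (580,160). The bar is still open. Next I locate the handle top, at top crop (329,157) and scene crop (556,234).

Run:
```python
from h import *
def c(n,l):
    d=dict(np.load(n+"0.npz")); u,v=proj(d,[[670,50,10]])[0].astype(int); u=min(max(u,70),570);v=min(max(v,70),330)
    return d,np.array(l)*.35+[u-70,v-70]
d,p=c("top",[[329,157]]); print(cast(d,p,95)); d,q=c("top",[[236,181]]); print("hinge",cast(d,q,40))
d,q=c("scene",[[156,234]]); print(cast(d,q,95)); d,q=c("scene",[[198,211]]); print("hinge",cast(d,q,40))
```

```text
[[701.40696398 -81.0592532 ]]
hinge [[686.0584339   12.15723436]]
[[703.51863322 -81.09551487]]
hinge [[691.61980016  12.90693126]]
```

Call:
servo_tool:
  commands:
    - [[128,0.0118,-0.0303,0,0,0,0],[128,0.0118,-0.0303,0,0,0,0],[128,0.0118,-0.0303,0,0,0,0],[128,0.0118,-0.0303,0,0,0,0],[128,0.0118,-0.0303,0,0,0,0],[128,0,0,0,0,0,0],[128,0,0,0,0,0,0]]

```text
clock: 17.02
position: [702.0, -75.1, 133.2]
ee_rot: [0.754, -0.657, -0.0, 0.0]
contact_force: [0.1, -0.3, -0.7]
gripper_width: 42.8
grasp_force: 0.0
```

Call:
servo_tool:
  commands:
    - [[128,0.006,0.001,0.01,0,0,0],[128,0,0,0.02,0,0,0],[128,0,0,0.02,0,0,0],[128,0,0,0.02,0,0,0],[128,0,0,0.014,0,0,0],[128,0,0,0,0,0,0]]

```text
clock: 17.52
position: [697.0, -81.6, 46.9]
ee_rot: [0.754, -0.657, -0.003, 0.002]
contact_force: [-0.6, -0.6, -1.7]
gripper_width: 42.4
grasp_force: 0.0
```

```bash
python3 look.py 690 -60 pics/c6.png
```

```text
[696.99364845 -81.55557919  46.87551279] [ 0.7539747  -0.65689212 -0.0030293   0.00238993] 0.025641115030830088 17.5167
(471.9, -159.7, 87.4, 108.8, 9.3) 1077
(411.0, -32.9, 150.1, 91.5, 11.6) 865
```

View pics/c6.png

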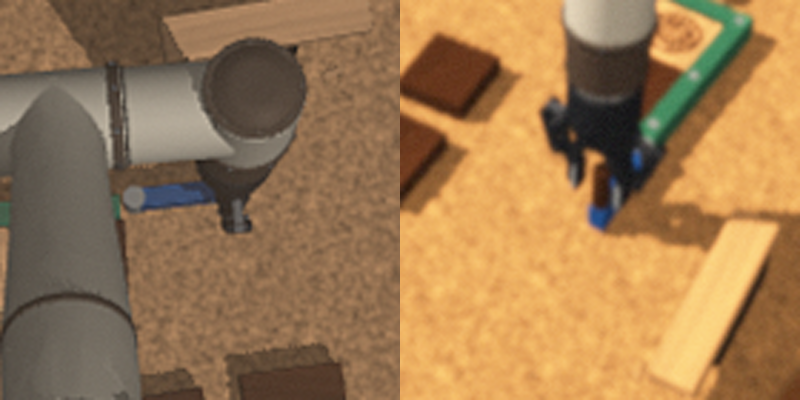

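Call:
servo_tool:
  commands:
    - [[170,0,0,0,0,0,0],[170,0,0,0,0,0,0],[170,-0.0004,0.0083,0,0,0,5],[170,-0.0004,0.0083,0,0,0,5],[170,-0.0004,0.0083,0,0,0,5],[170,-0.0004,0.0083,0,0,0,5],[170,-0.0004,0.0083,0,0,0,5],[170,-0.0004,0.0083,0,0,0,5],[170,-0.0004,0.0083,0,0,0,5],[170,0,0,0,0,0,0]]

```text
clock: 18.45
position: [643.9, -71.9, 52.3]
ee_rot: [-0.521, 0.853, -0.0, 0.001]
contact_force: [-0.4, -0.5, 0.2]
gripper_width: 28.6
grasp_force: 0.0
```

```bash
cat > arc.py <<'E'
from bench import arm
import numpy as np
s=arm.read_state(); p=s["position"][:2]; q=s["ee_rot"]; phi=2*np.degrees(np.arctan2(q[1],q[0]))
h=np.array([689,12.]); v=p-h; print("pos",s["position"],"phi",phi,"R",np.hypot(*v),"bar ang (deg to shut)",np.degrees(np.arctan2(v[1],v[0]))+175.1,"tool yaw to shut",phi+175.1-90+90, s["contact_force"],s["gripper_width"],s["joints"])
E
python3 arc.py
```

```text
pos [643.8783363  -71.86694561  52.34504677] phi 242.81392694714543 R 95.2346003349999 bar ang (deg to shut) 56.81908784637537 tool yaw to shut 417.91392694714546 [-0.39673221 -0.51986263  0.19806263] 28.56937801362425 [ 1.37989383e-01  5.86803369e-01 -1.42063865e-01 -2.23210045e-04
 -8.40326566e-01 -6.12327072e-01]
```

Call:
servo_tool:
  commands:
    - [[170,-0.0004,0.0083,0.004,0,0,5],[170,-0.0004,0.0083,0,0,0,5],[170,-0.0004,0.0083,0,0,0,5],[170,-0.0004,0.0083,0,0,0,5],[170,-0.0004,0.0083,0,0,0,5],[170,-0.0004,0.0083,0,0,0,5],[170,-0.0004,0.0083,0,0,0,5],[170,-0.0004,0.0083,0,0,0,5],[170,-0.0004,0.0083,0,0,0,5],[170,0,0,0,0,0,0]]

```text
clock: 19.28
position: [597.9, -15.6, 47.8]
ee_rot: [-0.156, 0.988, 0.0, 0.001]
contact_force: [-0.4, -0.0, -0.4]
gripper_width: 28.3
grasp_force: 0.0
```

```bash
python3 arc.py
```

```text
pos [597.86159353 -15.57295264  47.76241533] phi 197.9888065668901 R 95.21804898004416 bar ang (deg to shut) 11.932630605398543 tool yaw to shut 373.08880656689007 [-0.37632121 -0.04355062 -0.4316318 ] 28.33215884016575 [ 2.44445085e-01  5.25301795e-01 -2.79114860e-01  1.56710180e-05
 -7.64689646e-01 -1.50128881e+00]
```

Call:
servo_tool:
  commands:
    - [[170,-0.0004,0.0083,0,0,0,5],[170,-0.0003,0.006,0,0,0,4],[170,-0.0001,0.004,0,0,0,3],[170,0,0.002,0,0,0,0],[170,0,0.0015,0,0,0,0]]

```text
clock: 19.7
position: [593.9, 4.8, 47.3]
ee_rot: [-0.053, 0.999, -0.0, 0.001]
contact_force: [0.3, -0.8, 1.2]
gripper_width: 28.4
grasp_force: 0.4
```

Call:
servo_tool:
  commands:
    - [[170,0,0.001,0,0,0,0],[170,0,0.001,0,0,0,0]]

```text
clock: 19.87
position: [593.4, 6.7, 47.0]
ee_rot: [-0.052, 0.999, 0.0, 0.0]
contact_force: [-0.0, -0.8, 0.8]
gripper_width: 28.3
grasp_force: 0.3
```

```bash
python3 arc.py
```

```text
pos [593.44861727   6.68386149  47.0379805 ] phi 185.96686213658114 R 95.69915396532551 bar ang (deg to shut) -1.7155499781499088 tool yaw to shut 361.0668621365811 [-0.02761891 -0.77209529  0.83092727] 28.33623823792736 [ 2.83953115e-01  5.20603775e-01 -2.90912826e-01  1.95267753e-04
 -7.58662308e-01 -1.75074973e+00]
```

Continue creeping until the bar's stop is felt.

Call:
servo_tool:
  commands:
    - [[170,0,0.001,0,0,0,0],[170,0,0.001,0,0,0,0],[170,0,0.001,0,0,0,0]]

```text
clock: 20.12
position: [593.2, 7.9, 46.9]
ee_rot: [-0.052, 0.999, -0.001, -0.0]
contact_force: [4.1, -12.6, -0.8]
gripper_width: 28.3
grasp_force: 6.5
```

Call:
servo_tool:
  commands:
    - [[170,0,0.001,0,0,0,0],[170,0,0.001,0,0,0,0]]

```text
clock: 20.28
position: [593.1, 8.1, 46.9]
ee_rot: [-0.052, 0.999, -0.002, -0.0]
contact_force: [5.5, -19.8, -1.6]
gripper_width: 28.7
grasp_force: 10.2
```

Call:
servo_tool:
  commands:
    - [[170,0,-0.004,0,0,0,0],[140,0,-0.004,0,0,0,0],[128,0,0,0,0,0,0],[128,0,0,-0.02,0,0,0],[128,0,0,-0.035,0,0,0],[128,0,0,-0.035,0,0,0],[128,0.02,0.02,-0.03,0,0,0],[128,0.02,-0.035,0,0,0,0],[128,0.02,-0.035,0,0,0,0],[128,0.02,-0.035,0,0,0,0]]

```text
clock: 21.12
position: [522.1, -88.0, 167.8]
ee_rot: [-0.053, 0.999, 0.0, 0.001]
contact_force: [0.2, 0.3, -0.1]
gripper_width: 42.7
grasp_force: 0.0
```

Call:
servo_tool:
  commands:
    - [[128,0.01,-0.04,0,0,0,0],[128,0.01,-0.04,0,0,0,0],[128,0,-0.04,0,0,0,0],[128,0,-0.04,0,0,0,0],[128,0,0,0,0,0,0]]

```text
clock: 21.53
position: [519.4, -255.1, 166.7]
ee_rot: [-0.049, 0.999, -0.001, 0.001]
contact_force: [1.2, 0.6, 0.1]
gripper_width: 42.3
grasp_force: 0.0
```

```bash
python3 look.py 620 70 pics/c7.png
```

```text
[ 519.3624503  -255.1293231   166.72818275] [-4.86286161e-02  9.98816582e-01 -6.25129685e-04  5.49829986e-04] -1.2978251924085593 21.5333
(617.9, 68.1, 90.2, 140.8, 5.1) 1249
(605.8, -388.1, 105.8, 114.7, 22.9) 957
(478.4, -204.3, 83.5, 26.7, 0.7) 226
(442.2, -28.2, 86.9, 97.1, 11.1) 810
```

View pics/c7.png

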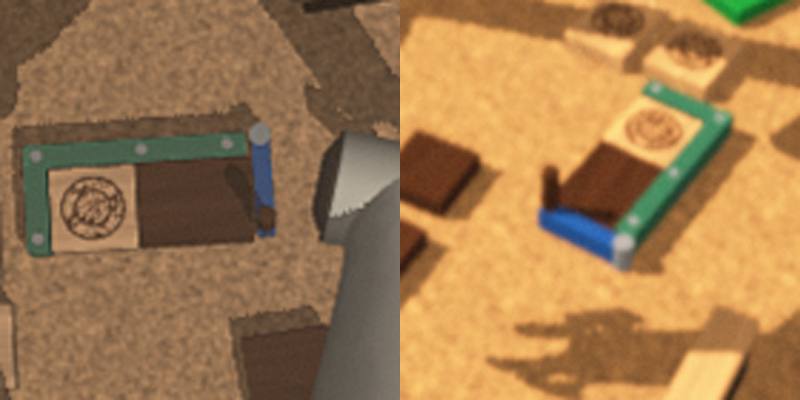

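The bar is shut at top crop (262,185). The filler lies between blank and bar, flush with the fence, and the gripper touches nothing, so I'm handing in.

```bash
python3 -c "
from bench import ticket
print(ticket.job_done())"
```

```text
the job is handed in; nothing more can be done
None
```

The job is handed in (no verdict came back): the 122 mm filler lies in the bed between the 90 mm blank and the shut bar, up against the fence, and in the last picture the arm is clear of everything.

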